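# Show the red utility box to the inspection camera

### The arm

A 7-joint arm with a two-finger parallel gripper is mounted at the origin on the work surface. World frame = base frame: x ahead of the robot, y to its left, z up, the work surface at z = 0. Lengths are in m, angles in degrees, forces in N, time in s.
With the tool pointing down it reaches from about 0.4 to 0.75 m from the base axis. Payload 19.5 kg.
Tool frame: the origin (TCP) lies at the centre of the arm's flange, where the gripper is bolted on; the fingertips stand ahead of it and the grasp point (between the pads) lies 155 mm ahead of it (arm.finger_overhang is the z of the fingertips in the tool frame, in m); z points along the fingers, x is the direction in which the jaws open and shut, and the axes are right-handed (so a half turn about z gives the same grasp; the last joint's range is limited). The gripper opens to 85 mm and grips with 20 to 120 N. Pads are 22 mm wide; open, the fingers measure 114 mm over their backs; the gripper's body (76 mm by 85 mm) begins 54 mm behind the grasp point. The pads swing forward as they close: fully open they stand 13 mm farther back than shut.
Start: joints at [-70.686, 40.479, -1.581, 85.061, 1.261, 54.483, -4.326], TCP at [0.213, 0.534, 0.405] pointing down, gripper open.
Joint ranges: [-155.06, 155.06], [-18.47, 123.98], [-90, 86.84], [0, 140.48], [-83.41, 263.41], [0, 116], [-161.91, 161.91]. Speed limits (degrees/s): [108.29, 108.29, 147.25, 147.25, 172.46, 172.46, 172.46].

### API

Orientations are given as a 3x3 rotation matrix whose columns are the frame's x, y, z axes.
In Python, from bench import state, get_image, job, find_in, silhouettes, arm gives the robot as it stands.
- The arm moves only by the tool play_rows, never from a script. Its argument "deltas" is a list of rows, each a list of 7 numbers: the closure, from 0 (fully open) to 1 (shut), then the shift along the tool's x, y, z in cm, then the turn, a rotation vector about the tool's x, y, z in degrees. In form: [[fingers, x, y, z, ax, ay, az], ...]. A call has 1 to 10 rows; each row shifts and turns the commanded pose from where the row before left it, along the tool's axes as they then stand; what a row does not reach is not made up. A row lasts 1/10 s, in which the tool goes at most 50 mm and 8.59 degrees, less where a joint would pass 70% of its speed; a pose out of reach is approached as far as the arm can. A call is refused whole if a number of a shift passes 5 or a number of a turn 8.59, either way. A call with a gripper value outside its range is refused whole. The fingers move at their own pace and stop on an object; "newtons" is the grip in N (left out, the last holds). Time passes only in rows, so rows that do not move let the fingers close. It gives the time, the measured TCP pose, the force and the opening at its end, in the units of the state.
- state(): the state, without advancing time (a new reading comes with each control period).
- get_image(name): name is "scene" or "top" or "wrist"; returns a dict with "pixels" (420x560x3 uint8, red, green, blue), "depth" (420x560 float32, m along the optical axis (not along the pixel's ray), 0 where there is no reading), "mtx" (3x3 intrinsics, pixels), "distortion" ([k1, k2, p1, p2, k3] as OpenCV has them; the pictures are not rectified), "T" (4x4, takes a point from camera to world coordinates). Camera axes: x right, y down, z forward; pixel columns grow to the right and rows downward; lengths in m; the calibration is good to about 2 mm. A picture is of the moment at which its call begins.
- job.sign_off(): hands the job in, once; it reports no verdict.
Trained networks look in a picture, given as the dict that the camera call returned (one of the last four; its "shot" number tells which), for a name from the list of things; names that differ only in an ending like _2 or _b are one class to them, and where a whole thing is asked for, a point or a joint stands for the part that bears it (a point fixed in the world has none). Each returns a list of dicts, best first, with "conf" (0 to 1); they miss things now and then, are a little off and sometimes report something else, mostly with a low value. They report only what shows in the picture. A call takes as long as a camera call. They do not tell look-alikes from the thing itself.
- find_in(picture, target): "bbox" ([left, top, right, bottom] in pixels, round what is visible of it).
- silhouettes(picture, target): "region" (420x560 bool, what is visible of it) and "bbox" ([left, top, right, bottom] in pixels, round what is visible of it).
The state is a dict: "clock": time; "joints": joint angles; "qvel": joint speeds; "tau": joint torques, N m; "eef_pos": TCP position; "eef_rot": TCP orientation; "wrist_force": force on the tool from outside, world axes, zero at the start; "torque": the same for the moment, N m; "gripper_width": finger opening in m.
Only numpy, scipy, OpenCV 4.12 (cv2) and the standard library are available. Lean on these libraries where they do the work, as an engineer would, in place of code of your own. Each camera call takes 0.05 s, during which the arm holds its last target.

### The job

Take the red utility box out of the plywood rack and hold it up in the air in front of the inspection camera: open side squarely facing the lens, middle of the opening on the camera's line of sight with the rim about 200 mm from the lens, and the box's long way upright in the picture. Finish while holding it there still in the gripper; do not let go or rest it on anything. Leave the other boxes, the jar and the camera as they are.

Things in the scene. Friction and masses are not known exactly. Their poses are not given: they have to be found in the camera images.
- red_box: Red steel utility (electrical) box, 48 deep x 54 wide x 102 mm long, 0.2 to 0.35 kg, the only red one. Stands on end in one of the rack's 3 pockets (varies). Origin: centre of its lower end face; x points out of its open side, y across the 54 mm width, z up its length. Its closed long sides (y = +27 and -27 mm) can be gripped near the upper end from above. 2.5 mm walls; green screw inside.
- red_box_mouth (a point): Centre of the red box's opening, in the rim plane: 24 mm along x and 51 mm along z from the box's origin; axes as the box.
- red_box_back (a point): Centre of the outside of the red box's closed back, 48 mm behind the centre of the opening; axes as the box.
- rack: Fixed plywood rack, 110 (x) x 410 mm (y), board 18 mm thick; origin on the bench under its centre. Three pockets along its y at -125, 0 and +125 mm, framed by cleats 33 mm above the bench; boxes stand in them on the board, tops 120 mm above the bench, 3 mm play all round, open sides towards the rack's +x (away from the robot).
- camera_lens (a point): Front centre of the inspection camera's black lens (32 mm across, white ring light 68 mm around it), 250 to 360 mm high. x: the line of sight, sloping down 14 to 32 degrees; y level, sideways in the picture; z the picture's up. The opening belongs 200 mm along x. Grey head 75 mm long behind it, on an 18 mm post 434 mm high, 130 mm back, on a 150 x 130 mm foot. All vary; they stay unless pushed.
- plain_box_a: Unpainted galvanised utility box, same size, axes and origin as the red one, in another pocket of the rack. To be left alone.
- plain_box_b: Second unpainted galvanised utility box, same as the first, in the remaining pocket. To be left alone.
- square_box: Loose galvanised square box, 101 x 101 x 54 mm, open side up, with a steel bracket along one side (reaching 77 mm in x and 73 mm in -y from the origin); origin at the centre of its underside. To be left alone.
- connector_jar: Clear jar 84 mm across, 98 mm high, filled with red connectors, black lid; origin at the centre of its underside. To be left alone.
There are look-alikes about, which are no part of the job. Of the things shaped like the red_box, the red one is meant.

How it is judged:
By the outcome, as a careful person would: the job done as asked, in the order asked, and still so for the second after the job is handed in, while the arm keeps its last pose, push and grip.
It also fails if it takes over 32 s, if anything falls off the work surface, if the arm or the gripper's body presses on something with over 40 N, if the wrist force passes 120 N, or if a joint passes its speed limit or range.

## Working session

There is one attempt and no reset: what is moved stays moved. The work goes in short steps, Python scripts to look and compute and a tool call to move; the robot and the scene stay as the last step left them, time stands still between calls to the robot, and variables do not carry over. Pictures are saved under pics/ and viewed, and the job is handed in when it is done.

Besides the shell and the picture viewer there is one more tool, called after "Emit:" as name(argument=value, ...), one argument or row to a line, values as JSON. play_rows: Moves the arm, as the interface text tells. Its arguments: {"type":"object","properties":{"deltas":{"type":"array","items":{"type":"array","items":{"type":"number"}}},"newtons":{"type":"number"}},"required":["deltas"]}

```bash
ls; mkdir -p pics
cat > h.py <<'E'
import numpy as np, cv2
from bench import state, get_image, job, find_in, silhouettes, arm
def save(name, im): cv2.imwrite('pics/'+name+'.png', im[:,:,::-1])
E
python3 - <<'E'
from h import *
s=state(); print({k:np.round(v,3) for k,v in s.items()}); print([a for a in dir(arm) if a[0]!='_'], arm.finger_overhang)
ims={}
for n in ['scene','top','wrist']:
    d=get_image(n); save(n+'0',d['pixels']); np.savez('pics/'+n+'0.npz',**{k:d[k] for k in ['pixels','depth','mtx','distortion','T']})
    print(n,np.round(d['T'],3).tolist(), d['mtx'].tolist() , d['distortion'])
    for t in ['red_box','rack','camera_lens','plain_box_a','square_box','connector_jar']:
        print(n,t,[(np.round(r['bbox']).tolist(),round(r['conf'],2)) for r in find_in(d,t)])
E
```

```text
pics
{'clock': np.float64(0.0), 'joints': array([-70.686,  40.512,  -1.583,  85.084,   1.26 ,  54.482,  -4.325]), 'qvel': array([ 0.037, -0.109,  0.027,  0.032,  0.026,  0.023,  0.017]), 'tau': array([ 0.0000e+00, -8.8321e+01,  1.2350e+00, -2.3618e+01,  1.7000e-02,
        6.0000e-03, -0.0000e+00]), 'eef_pos': array([0.213, 0.534, 0.404]), 'eef_rot': array([[ 0.37 ,  0.929, -0.   ],
       [ 0.929, -0.37 , -0.001],
       [-0.001,  0.   , -1.   ]]), 'wrist_force': array([-0.543, -0.269, -0.337]), 'torque': array([-0.016,  0.025, -0.025]), 'gripper_width': np.float64(0.085)}
['PlanningError', 'finger_overhang'] 0.1734
scene [[-0.705, 0.516, -0.487, 1.123], [0.709, 0.517, -0.479, 0.611], [0.004, -0.683, -0.73, 1.101], [0.0, 0.0, 0.0, 1.0]] [[497.68282680150907, 0.0, 274.26609082795875], [0.0, 497.68282680150907, 212.20203041261414], [0.0, 0.0, 1.0]] [0.0454513 0.        0.        0.        0.       ]
scene red_box [([360.0, 221.0, 390.0, 263.0], 0.95), ([220.0, 208.0, 246.0, 253.0], 0.91), ([300.0, 232.0, 329.0, 275.0], 0.85), ([271.0, 198.0, 288.0, 237.0], 0.84), ([241.0, 290.0, 267.0
[... 1013 characters left out ...]
plain_box_a [([193.0, 220.0, 220.0, 244.0], 0.72), ([153.0, 210.0, 179.0, 235.0], 0.64)]
top square_box [([336.0, 264.0, 384.0, 318.0], 0.6)]
top connector_jar [([297.0, 133.0, 324.0, 164.0], 0.7)]
wrist [[0.37, 0.888, 0.274, 0.142], [0.929, -0.354, -0.108, 0.563], [0.001, 0.295, -0.956, 0.374], [0.0, 0.0, 0.0, 1.0]] [[319.64163728770484, 0.0, 281.4234409779936], [0.0, 319.64163728770484, 210.36914887707042], [0.0, 0.0, 1.0]] [0.0250278 0.        0.        0.        0.       ]
wrist red_box [([50.0, 315.0, 95.0, 339.0], 0.7)]
wrist rack [([73.0, 404.0, 117.0, 420.0], 0.73)]
wrist camera_lens []
wrist plain_box_a []
wrist square_box []
wrist connector_jar [([75.0, 406.0, 114.0, 420.0], 0.72)]
```

View pics/scene0.png

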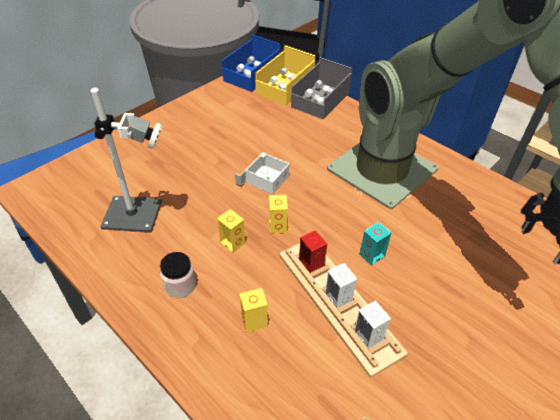

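View pics/top0.png

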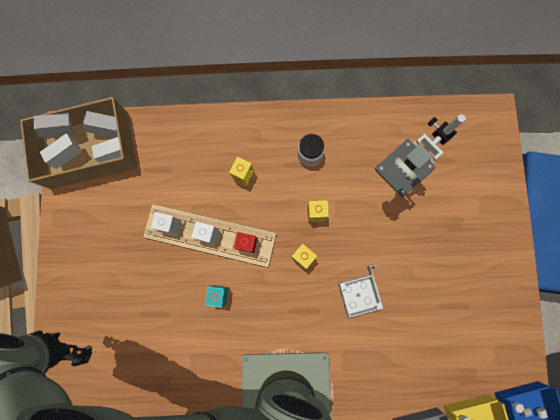

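View pics/wrist0.png

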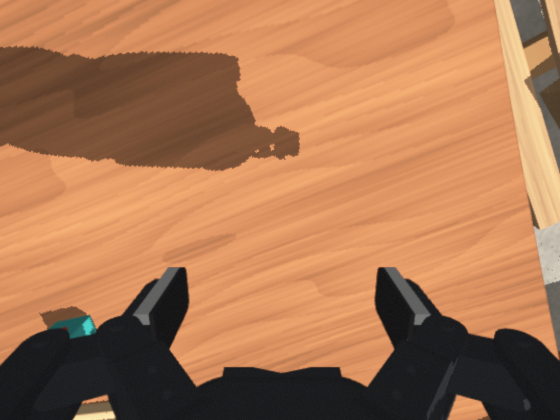

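The red box is in the rack pocket nearest the camera post, at scene (313,250) and top (245,241). These could be taken for it:
- yellow boxes at scene (231,230), (278,213) and (254,310)
- a teal box at (375,243)
- two galvanised boxes at (341,286) and (372,325)

Only the one at (313,250) is red, and it stands in the rack. I'll take a close crop of it and measure.

```bash
cat >> h.py <<'E'
def load(n): return dict(np.load(f'pics/{n}.npz'))
def cloud(d):
    h,w=d['depth'].shape
    u,v=np.meshgrid(np.arange(w),np.arange(h))
    p=cv2.undistortPoints(np.stack([u,v],-1).reshape(-1,1,2).astype(float),d['mtx'],d['distortion']).reshape(h,w,2)
    z=d['depth'].astype(float); P=np.dstack([p[...,0]*z,p[...,1]*z,z])
    W=P@d['T'][:3,:3].T+d['T'][:3,3]; W[z==0]=np.nan
    return W
def proj(d,X):
    X=np.atleast_2d(X); Ti=np.linalg.inv(d['T']); r,_=cv2.Rodrigues(Ti[:3,:3])
    return cv2.projectPoints(X.astype(float),r,Ti[:3,3],d['mtx'],d['distortion'])[0][:,0]
E
python3 - <<'E'
from h import *
s=load('scene0'); t=load('top0')
c1=cv2.resize(s['pixels'][215:385,260:420],None,fx=3,fy=3,interpolation=cv2.INTER_CUBIC)
c2=cv2.resize(s['pixels'][80:240,80:170],None,fx=3.2,fy=3.2,interpolation=cv2.INTER_CUBIC)[:510]
H=510; c1=c1[:H]; c2=c2[:H]; save('crop1',np.hstack([c1,c2]))
for n,d in (('scene',s),('top',t)):
    W=cloud(d); p=d['pixels'].astype(int)
    red=(p[...,0]>110)&(p[...,1]<60)&(p[...,2]<60)&(W[...,2]>0.02)
    nn,lab,st,_=cv2.connectedComponentsWithStats(red.astype(np.uint8))
    for i in range(1,nn):
        if st[i,4]>30:
            m=lab==i; Q=W[m]; print(n,st[i],'top z',np.percentile(Q[:,2],98),Q.min(0),Q.max(0))
            tp=Q[Q[:,2]>np.percentile(Q[:,2],98)-0.006]; print(len(tp),tp.mean(0), cv2.minAreaRect((tp[:,:2]*1000).astype(np.float32)))
    print('bench z',np.nanmedian(W[...,2][300:330,250:300] if n=='top' else W[...,2][220:250,180:200]))
E
```

```text
scene [300 232  27  40 583] top z 0.12279445300772414 [0.4430064  0.07506677 0.02029443] [0.49957083 0.13949067 0.12456925]
250 [0.47180805 0.10903727 0.11969291] ((470.6566162109375, 109.5942153930664), (55.55784225463867, 47.1593132019043), 73.9779052734375)
bench z -0.000951081240101459
top [234 233  22  19 259] top z 0.12430849791029908 [0.43853357 0.07546261 0.06785407] [0.49121414 0.13487806 0.12522044]
176 [0.46489245 0.10499365 0.12075357] ((465.5394287109375, 106.0538558959961), (51.025428771972656, 45.09799575805664), 76.92008209228516)
bench z -0.0005775248626247453
```

View pics/crop1.png

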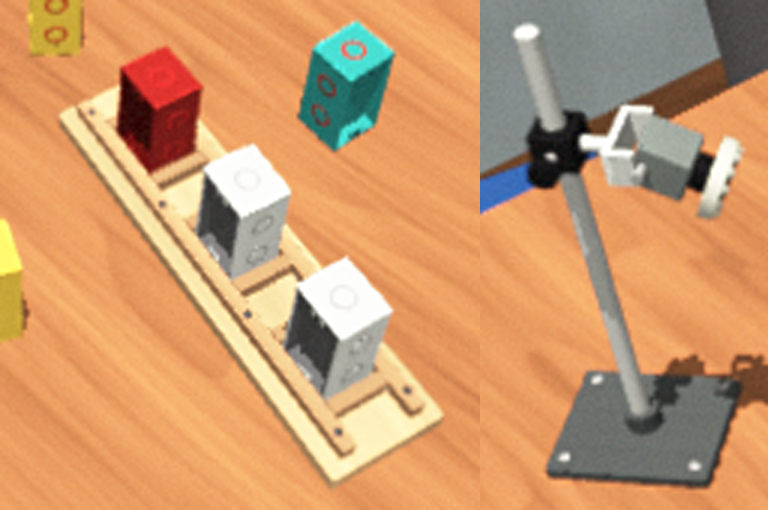

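The crop shows the red box in the rack end pocket with its open side away from the robot, so the choice is right. Next I'll measure the rack's yaw and estimate the lens pose.

Run:
```python
from h import *
for n in ('scene','top'):
    d=load(n+'0'); W=cloud(d)
    # box tops in rack region
    p=d['pixels'].astype(int)
    m=(W[...,2]>0.110)&(W[...,2]<0.13)&(W[...,0]>0.36)&(W[...,0]<0.62)&(W[...,1]>0.05)&(W[...,1]<0.5)
    nn,lab,st,_=cv2.connectedComponentsWithStats(m.astype(np.uint8))
    C=[]
    for i in range(1,nn):
        if st[i,4]>60:
            Q=W[lab==i]; r=cv2.minAreaRect((Q[:,:2]*1000).astype(np.float32)); print(n,st[i],np.round(Q.mean(0),4),r, p[lab==i].mean(0).round())
    # camera head
    m=(W[...,2]>0.15)&(W[...,2]<0.46)&(W[...,1]<-0.2)&(W[...,1]>-0.75)&(W[...,0]>0.2)&(W[...,0]<0.9)
    nn,lab,st,_=cv2.connectedComponentsWithStats(m.astype(np.uint8))
    for i in range(1,nn):
        if st[i,4]>60: 
            Q=W[lab==i]; print('cam',st[i],Q.min(0).round(3),Q.max(0).round(3))
    crop = (slice(80,180),slice(80,180)) if n=='scene' else (slice(90,215),slice(365,485))
    c=cv2.resize(p[crop].astype(np.uint8),None,fx=4,fy=4,interpolation=cv2.INTER_CUBIC); save('camcrop_'+n,c)
```

```text
scene [300 230  28  23 345] [0.4697 0.1094 0.1187] ((469.0360107421875, 108.71393585205078), (58.410423278808594, 50.000999450683594), 74.82390594482422) [215.  52.  46.]
scene [328 264  29  25 413] [0.5017 0.2299 0.1187] ((501.26593017578125, 227.80838012695312), (56.960391998291016, 49.84790802001953), 74.94112396240234) [245. 244. 242.]
scene [358 301  32  28 487] [0.5341 0.3494 0.1192] ((533.457275390625, 348.1794738769531), (55.536285400390625, 49.725563049316406), 74.45650482177734) [247. 246. 244.]
cam [  91   88   71   93 1840] [ 0.598 -0.426  0.15 ] [ 0.74  -0.284  0.436]
top [151 212  22  20 309] [0.5313 0.3469 0.1188] ((531.58056640625, 346.661376953125), (56.15958786010742, 48.14801025390625), 75.860107421875) [214. 214. 209.]
top [191 222  23  20 318] [0.4988 0.2274 0.1194] ((499.1997985839844, 228.4859619140625), (55.90522003173828, 47.77934265136719), 74.22710418701172) [219. 219. 214.]
top [233 232  22  20 318] [0.4671 0.1062 0.1196] ((467.22344970703125, 106.68362426757812), (54.16610336303711, 47.9951057434082), 76.62071228027344) [184.  57.  48.]
cam [ 395  114   70   66 1469] [ 0.592 -0.429  0.217] [ 0.736 -0.287  0.437]
```

View pics/camcrop_top.png

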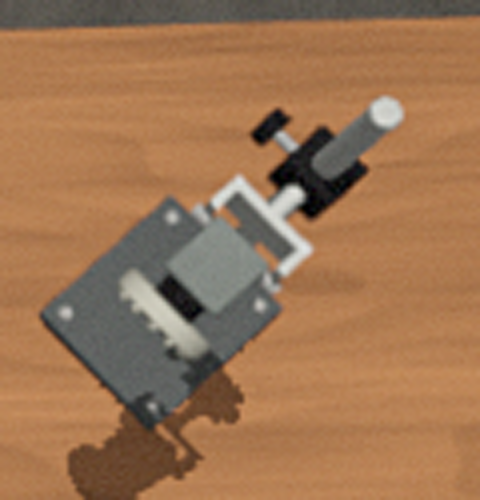

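View pics/camcrop_scene.png

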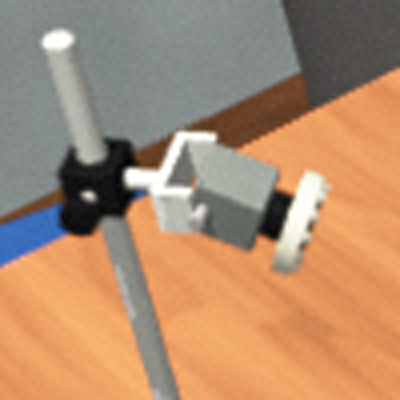

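Run:
```python
from h import *
out=[]
for n in ('scene','top'):
    d=load(n+'0'); W=cloud(d); p=d['pixels'].astype(int)
    hsv=cv2.cvtColor(d['pixels'],cv2.COLOR_RGB2HSV)
    m=(W[...,2]>0.2)&(W[...,2]<0.46)&(W[...,1]<-0.2)&(W[...,1]>-0.75)&(W[...,0]>0.2)&(W[...,0]<0.9)
    vs,us=np.where(m); 
    print(n,len(us))
    # pixel classes
    sel={'ring':[], 'head':[]}
    for v,u in zip(vs,us):
        c=p[v,u]; 
        out.append((*W[v,u],*c,0 if n=='scene' else 1,u,v))
out=np.array(out); np.save('pics/campts.npy',out)
# white ring: bright, and far from post: 
for k in (0,1):
    o=out[out[:,6]==k]
    br=o[:,3:6].min(1)
    d=(o[:,0]-0.73)*-0.7+(o[:,1]+0.42)*0.7
    for a in range(-2,22):
        q=(d>=a*.01)&(d<a*.01+.01)
        if q.sum(): print(k,a,q.sum(),'bright',(q&(br>170)).sum(),'z',o[q,2].min().round(3),o[q,2].max().round(3), o[q,:3].mean(0).round(3))
```

```text
scene 1744
top 1469
0 1 35 bright 0 z 0.329 0.353 [ 0.72  -0.406  0.345]
0 2 188 bright 24 z 0.202 0.436 [ 0.713 -0.399  0.341]
0 3 405 bright 58 z 0.2 0.435 [ 0.704 -0.395  0.33 ]
0 4 172 bright 1 z 0.204 0.434 [ 0.696 -0.391  0.332]
0 5 46 bright 19 z 0.319 0.352 [ 0.684 -0.39   0.339]
0 6 13 bright 12 z 0.334 0.341 [ 0.68  -0.378  0.338]
0 7 61 bright 53 z 0.318 0.352 [ 0.681 -0.359  0.341]
0 8 130 bright 74 z 0.318 0.352 [ 0.665 -0.365  0.338]
0 9 77 bright 45 z 0.311 0.353 [ 0.666 -0.348  0.338]
0 10 107 bright 10 z 0.302 0.356 [ 0.66  -0.34   0.337]
0 11 106 bright 1 z 0.301 0.351 [ 0.652 -0.333  0.334]
0 12 96 bright 0 z 0.301 0.346 [ 0.645 -0.326  0.331]
0 13 97 bright 0 z 0.29 0.34 [ 0.636 -0.321  0.327]
0 14 77 bright 11 z 0.277 0.334 [ 0.637 -0.307  0.314]
0 15 74 bright 55 z 0.284 0.34 [ 0.631 -0.297  0.322]
0 16 60 bright 53 z 0.307 0.341 [ 0.615 -0.3    0.331]
1 1 15 bright 0 z 0.348 0.352 [ 0.712 -0.413  0.35 ]
1 2 68 bright 15 z 0.337 0.435 [ 0.709 -0.404  0.367]
1 3 222 bright 32 z 0.217 0.437 [ 0.701 -0.397  0.377]
1 4 173 bright 0 z 0.225 0.432 [ 0.692 -0.395  0.355]
1 5 63 bright 13 z 0.319 0.352 [ 0.68  -0.395  0.339]
1 6 21 bright 16 z 0.334 0.342 [ 0.676 -0.381  0.338]
1 7 54 bright 43 z 0.326 0.352 [ 0.674 -0.365  0.346]
1 8 160 bright 34 z 0.316 0.353 [ 0.664 -0.369  0.337]
1 9 38 bright 18 z 0.327 0.352 [ 0.66  -0.353  0.343]
1 10 117 bright 4 z 0.326 0.352 [ 0.65  -0.351  0.343]
1 11 87 bright 0 z 0.339 0.351 [ 0.644 -0.342  0.345]
1 12 91 bright 0 z 0.335 0.345 [ 0.639 -0.333  0.34 ]
1 13 105 bright 0 z 0.317 0.343 [ 0.632 -0.325  0.334]
1 14 75 bright 0 z 0.303 0.335 [ 0.626 -0.317  0.322]
1 15 58 bright 14 z 0.304 0.34 [ 0.622 -0.305  0.326]
1 16 118 bright 59 z 0.304 0.342 [ 0.609 -0.306  0.331]
1 17 4 bright 0 z 0.326 0.337 [ 0.604 -0.302  0.331]
```

```bash
cat >> h.py <<'E'
from scipy.spatial.transform import Rotation as R, Slerp
def plan(P0,R0,targets,g=0,dmax=45,amax=8.0,nmin=1):
    """targets: list of (pos,rot). prints rows, in tool axes"""
    P=np.array(P0,float);Rm=np.array(R0,float);rows=[]
    for (p,r) in targets:
        p=np.array(p,float); dp=np.linalg.norm(p-P)*1000; da=np.degrees(R.from_matrix(Rm.T@r).magnitude())
        n=max(nmin,int(np.ceil(max(dp/dmax,da/amax)-1e-6)))
        Ps,Rs=P.copy(),Rm.copy(); sl=Slerp([0,1],R.from_matrix([Rs,r]))
        for k in range(1,n+1):
            tp=Ps+(p-Ps)*k/n; tr=sl([k/n]).as_matrix()[0]
            d=np.round(Rm.T@(tp-P)*100,1); w=np.round(np.degrees(R.from_matrix(Rm.T@tr).as_rotvec()),1)
            rows.append([g,*d.tolist(),*w.tolist()])
            P=P+Rm@(d/100); Rm=Rm@R.from_rotvec(np.radians(w)).as_matrix()
    for i,x in enumerate(rows): print(i,x)
    print('end',P.round(4),Rm.round(3).tolist())
    return rows
def rot(xyaw,tilt):
    """tool x horizontal at azimuth xyaw deg; tool z tilted from down by tilt deg towards +y(tool, horizontal)"""
    a=np.radians(xyaw); x=np.array([np.cos(a),np.sin(a),0]); z0=np.array([0,0,-1.]); y0=np.cross(z0,x); t=np.radians(tilt)
    z=np.cos(t)*z0+np.sin(t)*y0; return np.stack([x,np.cross(z,x),z],1)
E
python3 - <<'E'
from h import *
s=state()
print(s['clock'])
plan(s['eef_pos'],s['eef_rot'],[([.40,.28,.50],rot(60,20)),([.43,-.08,.50],rot(45,50))],dmax=48,amax=8.2)
E
```

```text
1.05
0 [0, -2.4, 3.8, -1.4, -2.9, -0.2, 1.2]
1 [0, -2.3, 4.0, -1.1, -2.8, -0.2, 1.1]
2 [0, -2.2, 4.0, -1.0, -2.9, -0.2, 1.2]
3 [0, -2.2, 4.1, -0.7, -2.8, -0.2, 1.2]
4 [0, -2.0, 4.2, -0.5, -2.9, -0.2, 1.2]
5 [0, -2.0, 4.3, -0.3, -2.8, -0.2, 1.1]
6 [0, -1.9, 4.3, -0.1, -2.9, -0.2, 1.2]
7 [0, -3.7, 2.4, 0.9, -3.7, -1.1, 1.6]
8 [0, -3.6, 2.5, 1.1, -3.8, -1.1, 1.5]
9 [0, -3.6, 2.5, 1.3, -3.7, -1.1, 1.6]
10 [0, -3.4, 2.4, 1.6, -3.7, -1.1, 1.5]
11 [0, -3.4, 2.5, 1.8, -3.7, -1.1, 1.6]
12 [0, -3.2, 2.4, 2.0, -3.7, -1.1, 1.5]
13 [0, -3.1, 2.4, 2.2, -3.8, -1.1, 1.6]
14 [0, -3.1, 2.3, 2.4, -3.7, -1.0, 1.5]
end [ 0.4295 -0.08    0.5002] [[0.706, 0.455, 0.542], [0.708, -0.454, -0.541], [0.0, 0.766, -0.643]]
```

Emit:
play_rows(
  deltas=[
    [0,-2.4,3.8,-1.4,-2.9,-0.2,1.2],
    [0,-2.3,4.0,-1.1,-2.8,-0.2,1.1],
    [0,-2.2,4.0,-1.0,-2.9,-0.2,1.2],
    [0,-2.2,4.1,-0.7,-2.8,-0.2,1.2],
    [0,-2.0,4.2,-0.5,-2.9,-0.2,1.2],
    [0,-2.0,4.3,-0.3,-2.8,-0.2,1.1],
    [0,-1.9,4.3,-0.1,-2.9,-0.2,1.2],
  ],
)

```text
clock: 1.75
eef_pos: [0.4008, 0.2785, 0.5004]
eef_rot: [[0.5, 0.813, 0.299], [0.866, -0.47, -0.172], [0.001, 0.344, -0.939]]
wrist_force: [0.3, -0.1, -0.2]
gripper_width: 0.0848
```

Emit:
play_rows(
  deltas=[
    [0,-3.7,2.4,0.9,-3.7,-1.1,1.6],
    [0,-3.6,2.5,1.1,-3.8,-1.1,1.5],
    [0,-3.6,2.5,1.3,-3.7,-1.1,1.6],
    [0,-3.4,2.4,1.6,-3.7,-1.1,1.5],
    [0,-3.4,2.5,1.8,-3.7,-1.1,1.6],
    [0,-3.2,2.4,2.0,-3.7,-1.1,1.5],
    [0,-3.1,2.4,2.2,-3.8,-1.1,1.6],
    [0,-3.1,2.3,2.4,-3.7,-1.0,1.5],
    [0,0,0,0,0,0,0],
    [0,0,0,0,0,0,0],
  ],
)

```text
clock: 2.75
eef_pos: [0.4311, -0.0658, 0.4994]
eef_rot: [[0.7, 0.466, 0.541], [0.715, -0.457, -0.53], [0.0, 0.757, -0.653]]
wrist_force: [0.4, 0.7, -0.3]
gripper_width: 0.0854
```

Run:
```python
from h import *
d=get_image('wrist'); save('wrist1',d['pixels']); np.savez('pics/wrist1.npz',**{k:d[k] for k in ['pixels','depth','mtx','distortion','T']})
print([(np.round(r['bbox']).tolist(),round(r['conf'],2)) for r in find_in(d,'camera_lens')], state()['joints'].round(1), state()['eef_pos'])
```

```text
[([214.0, 213.0, 272.0, 281.0], 0.86)] [-40.8  27.2  56.5 121.3  70.9   7.2 -18.4] [ 0.431141   -0.06520185  0.49950181]
```

View pics/wrist1.png

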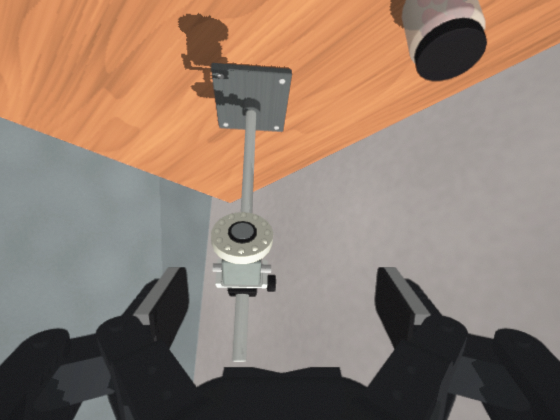

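The wrist view shows the ring light at (242,236) and the lens at (242,231). I'll fit the ring's plane and the lens centre.

Run:
```python
from h import *
d=load('wrist1'); W=cloud(d); p=d['pixels'].astype(int)
box=np.zeros(W.shape[:2],bool); box[205:290,205:280]=True
hsv=cv2.cvtColor(d['pixels'],cv2.COLOR_RGB2HSV)
print('dep', d['depth'][225:250:6,214:272:6].round(3))
ring=box&(p.min(2)>150)&(W[...,2]>0.2)&(d['depth']<0.5)
Q=W[ring]; print(len(Q))
# ransac plane for front face
rng=np.random.default_rng(0); best=None
for _ in range(800):
    a=Q[rng.choice(len(Q),3,False)]; n=np.cross(a[1]-a[0],a[2]-a[0]); 
    if np.linalg.norm(n)<1e-6: continue
    n/=np.linalg.norm(n); inl=abs((Q-a[0])@n)<0.002
    if best is None or inl.sum()>best.sum(): best=inl
F=Q[best]; c=F.mean(0); n=np.linalg.svd(F-c)[2][2]
if n@(d['T'][:3,3]-c)<0:n=-n
print('front n',best.sum(),n.round(4),'slope',np.degrees(np.arcsin(-n[2])).round(2),'az',np.degrees(np.arctan2(n[1],n[0])).round(2), 'c',c.round(4))
# lens dark pixels
lens=box&(p.max(2)<110)&(np.hypot(np.arange(560)[None]-242,np.arange(420)[:,None]-232)<18)
vs,us=np.where(lens); print('lens px',us.mean(),vs.mean(),us.min(),us.max(),vs.min(),vs.max(), 'W',np.nanmean(W[lens],0).round(4), np.nanstd((W[lens]-c)@n), ((W[lens]-c)@n).mean())
save('lenscrop',cv2.resize(d['pixels'][200:300,195:295],None,fx=6,fy=6,interpolation=cv2.INTER_CUBIC))
# top face of head & post
m=(W[...,2]<0.45)&(W[...,2]>0.05)&(d['depth']<0.75); post=m.copy(); post[:,:230]=False; post[:,260:]=False; post[130:210]&=True
pp=W[130:205,240:262]; dd=d['depth'][130:205,240:262]; k=dd<0.72; print('post', [pp[i][dd[i]<0.72].mean(0).round(3) for i in range(0,75,15)])
pp=W[300:355,232:250]; dd=d['depth'][300:355,232:250];print('posttop', [pp[i][dd[i]<0.72].mean(0).round(3) for i in range(0,55,12)])
```

```text
dep [[0.355 0.354 0.356 0.352 0.354 0.354 0.354 0.36  0.359 0.362]
 [0.344 0.346 0.349 0.345 0.346 0.348 0.349 0.348 0.353 0.349]
 [0.342 0.335 0.341 0.34  0.339 0.34  0.34  0.345 0.348 0.348]
 [0.333 0.335 0.335 0.339 0.339 0.337 0.338 0.338 0.338 0.341]
 [0.34  0.329 0.326 0.331 0.327 0.332 0.333 0.33  0.333 0.341]]
1740
front n 822 [-0.2467  0.3024  0.9207] slope -67.03 az 129.21 c [ 0.6388 -0.3326  0.3408]
lens px 242.0281954887218 231.82706766917292 228 256 221 243 W [ 0.6152 -0.3055  0.3046] 0.008473362410122755 nan
post [array([nan, nan, nan]), array([ 0.739, -0.45 ,  0.058]), array([ 0.694, -0.398,  0.136]), array([ 0.694, -0.398,  0.164]), array([ 0.694, -0.399,  0.191])]
posttop [array([ 0.695, -0.399,  0.359]), array([ 0.694, -0.399,  0.375]), array([ 0.694, -0.399,  0.39 ]), array([ 0.694, -0.398,  0.404]), array([ 0.695, -0.399,  0.419])]
```

View pics/lenscrop.png

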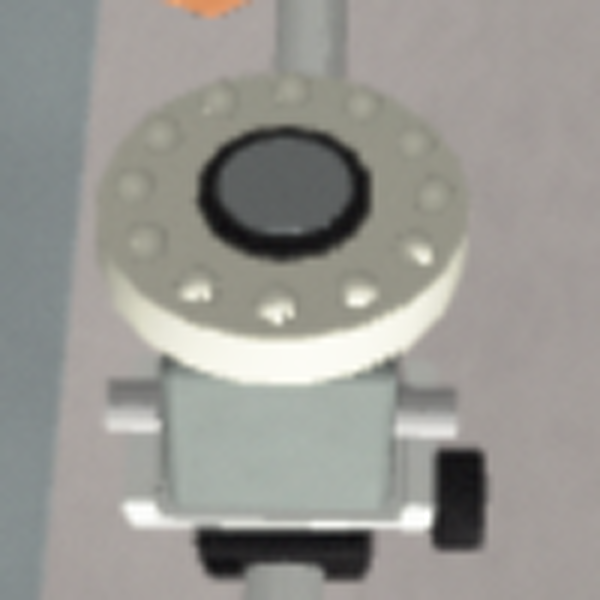

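Run:
```python
from h import *
d=load('wrist1'); W=cloud(d)
u,v=np.meshgrid(np.arange(560),np.arange(420))
cu,cv_=195+283/6-.5,200+203/6-.5
e=((u-cu)/(170/6))**2+((v-cv_)/(118/6))**2
lens=(((u-(195+285/6))/(95/6))**2+((v-(200+190/6))/(72/6))**2)<1
ring=(e<1)&~lens&np.isfinite(W[...,0])
Q=W[ring];Q=Q
for it in range(4):
    c=Q.mean(0); n=np.linalg.svd(Q-c)[2][2]
    if n@(d['T'][:3,3]-c)<0:n=-n
    r=(Q-c)@n; Q=Q[abs(r)<max(0.004,2.5*r.std())]
print('n',n.round(4),'slope',np.degrees(np.arcsin(-n[2])).round(2),'az',np.degrees(np.arctan2(n[1],n[0])).round(2),'std',r.std(),len(Q))
C=d['T'][:3,3]
def ray(px):
    q=cv2.undistortPoints(np.array([[px]],float),d['mtx'],d['distortion'])[0,0]
    w=d['T'][:3,:3]@np.array([q[0],q[1],1]); return C+w*((c-C)@n)/(w@n)
rc=ray((cu,cv_)); print('ring centre on plane',rc.round(4),'lens dark centre',ray((195+285/6-.5,200+190/6-.5)).round(4))
L=W[lens&np.isfinite(W[...,0])]; print('lens offset ahead of ring plane',np.median((L-c)@n))
# post axis at (0.694,-0.398)+radius: az from post to ring
P=np.array([0.694,-0.398]); h=np.array([n[0],n[1]])/np.hypot(n[0],n[1]); P=P-0.009*h
v_=rc[:2]-P; print('az post->ring',np.degrees(np.arctan2(v_[1],v_[0])),np.linalg.norm(v_))
for nm in ('scene0','top0'):
    D=load(nm); print(nm,proj(D,rc))
```

```text
n [-0.5846  0.6909 -0.4252] slope 25.17 az 130.24 std 0.0015809304785544217 1118
ring centre on plane [ 0.6161 -0.3071  0.3058] lens dark centre [ 0.6171 -0.3081  0.3027]
lens offset ahead of ring plane 0.0022315635051332605
az post->ring 130.5720126195846 0.12872304904006557
scene0 [[157.29524964 135.95025599]]
top0 [[402.82562466 170.07291651]]
```

Run:
```python
from h import *
s=state()
plan(s['eef_pos'],s['eef_rot'],[([.4347,-.0922,.375],rot(40.2,24.8))],dmax=48,amax=7)
```

```text
0 [0, -0.4, -2.0, 2.4, 6.1, -0.9, 1.1]
1 [0, -0.4, -1.7, 2.7, 6.1, -0.8, 1.1]
2 [0, -0.5, -1.5, 2.8, 6.1, -0.9, 1.1]
3 [0, -0.4, -1.1, 3.0, 6.1, -0.8, 1.1]
end [ 0.4343 -0.0925  0.3745] [[0.764, 0.586, 0.271], [0.645, -0.694, -0.32], [0.0, 0.419, -0.908]]
```

Emit:
play_rows(
  deltas=[
    [0,-0.4,-2.0,2.4,6.1,-0.9,1.1],
    [0,-0.4,-1.7,2.7,6.1,-0.8,1.1],
    [0,-0.5,-1.5,2.8,6.1,-0.9,1.1],
    [0,-0.4,-1.1,3.0,6.1,-0.8,1.1],
    [0,0,0,0,0,0,0],
    [0,0,0,0,0,0,0],
  ],
)

```text
clock: 3.45
eef_pos: [0.4364, -0.092, 0.3925]
eef_rot: [[0.757, 0.575, 0.311], [0.654, -0.666, -0.36], [0.0, 0.476, -0.88]]
wrist_force: [-0.1, 0.5, 0.8]
gripper_width: 0.0858
```

Run:
```python
from h import *
s=state(); print(s['joints'].round(1))
plan(s['eef_pos'],s['eef_rot'],[([.4347,-.0922,.375],rot(40.2,24.8))],dmax=10,amax=3)
```

```text
[-10.6  31.   20.1 122.3  51.7  11.7  -3.6]
0 [0, -0.1, -0.5, 0.7, 1.8, -0.1, 0.3]
1 [0, -0.0, -0.4, 0.8, 1.8, -0.2, 0.3]
end [ 0.4349 -0.0919  0.375 ] [[0.764, 0.585, 0.271], [0.645, -0.694, -0.32], [0.0, 0.419, -0.908]]
```

Emit:
play_rows(
  deltas=[
    [0,-0.1,-0.5,0.7,1.8,-0.1,0.3],
    [0,0,-0.4,0.8,1.8,-0.2,0.3],
    [0,0,0,0,0,0,0],
    [0,0,0,0,0,0,0],
  ],
)

```text
clock: 3.85
eef_pos: [0.4351, -0.091, 0.3752]
eef_rot: [[0.763, 0.587, 0.272], [0.647, -0.692, -0.32], [0.0, 0.42, -0.908]]
wrist_force: [-0.2, -1.1, -0.1]
gripper_width: 0.0855
```

Run:
```python
from h import *
s=state(); print(s['joints'].round(1),s['eef_pos'],s['eef_rot'].round(3).tolist())
plan(s['eef_pos'],s['eef_rot'],[([.4683,.1078,.40],rot(75,0))],dmax=30,amax=5.5)
```

```text
[ -6.9  32.3  15.2 122.6  49.   12.2  -1.9] [ 0.43510282 -0.0909524   0.37515395] [[0.763, 0.587, 0.272], [0.647, -0.692, -0.32], [0.0, 0.42, -0.908]]
0 [0, 1.9, -1.3, -1.0, 3.0, 0.9, -4.3]
1 [0, 2.1, -1.3, -0.8, 3.0, 1.0, -4.2]
2 [0, 2.1, -1.1, -0.8, 3.0, 0.9, -4.3]
3 [0, 2.2, -1.0, -0.7, 3.0, 1.0, -4.3]
4 [0, 2.3, -0.9, -0.6, 3.0, 0.9, -4.2]
5 [0, 2.4, -0.7, -0.5, 3.1, 0.9, -4.3]
6 [0, 2.5, -0.6, -0.4, 3.0, 1.0, -4.3]
7 [0, 2.4, -0.4, -0.4, 3.0, 0.9, -4.3]
end [0.4683 0.1075 0.4004] [[0.258, 0.966, -0.001], [0.966, -0.258, 0.0], [-0.0, -0.001, -1.0]]
```

The target pose is reachable. Now I'll move above the red box.

Emit:
play_rows(
  deltas=[
    [0,1.9,-1.3,-1.0,3.0,0.9,-4.3],
    [0,2.1,-1.3,-0.8,3.0,1.0,-4.2],
    [0,2.1,-1.1,-0.8,3.0,0.9,-4.3],
    [0,2.2,-1.0,-0.7,3.0,1.0,-4.3],
    [0,2.3,-0.9,-0.6,3.0,0.9,-4.2],
    [0,2.4,-0.7,-0.5,3.1,0.9,-4.3],
    [0,2.5,-0.6,-0.4,3.0,1.0,-4.3],
    [0,2.4,-0.4,-0.4,3.0,0.9,-4.3],
    [0,0,0,0,0,0,0],
    [0,0,0,0,0,0,0],
  ],
)

```text
clock: 4.85
eef_pos: [0.4685, 0.1069, 0.3998]
eef_rot: [[0.26, 0.966, -0.001], [0.966, -0.26, -0.0], [-0.0, -0.001, -1.0]]
wrist_force: [-0.3, -0.7, 1.1]
gripper_width: 0.0855
```

Run:
```python
from h import *
s=state(); print(s['joints'].round(1),s['eef_pos'],s['eef_rot'].round(3).tolist())
d=get_image('wrist'); save('wrist2',d['pixels']); W=cloud(d); p=d['pixels'].astype(int)
m=(p[...,0]>100)&(p[...,1]<80)&(p[...,2]<80)&(abs(W[...,2]-.12)<.01)
Q=W[m]; r=cv2.minAreaRect((Q[:,:2]*1000).astype(np.float32)); print(m.sum(),Q.mean(0),r)
np.savez('pics/wrist2.npz',**{k:d[k] for k in ['pixels','depth','mtx','distortion','T']})
```

```text
[  0.6  35.1 -30.  104.   23.1  47.1  34. ] [0.46850537 0.10687893 0.39982662] [[0.26, 0.966, -0.001], [0.966, -0.26, -0.0], [-0.0, -0.001, -1.0]]
3605 [0.46645759 0.10819947 0.12002596] ((467.3485107421875, 107.93693542480469), (53.20185852050781, 48.031227111816406), 76.3152847290039)
```

View pics/wrist2.png

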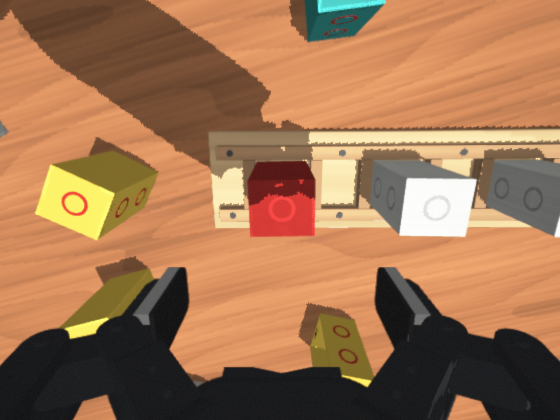

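The red box at (282,198) is square to the jaws and midway between them, and the neighbours are clear. Descending.

Emit:
play_rows(
  deltas=[
    [0,0.1,-0.1,3.5,0,0,0],
    [0,0,0,4.0,0,0,0],
    [0,0,0,3.5,0,0,0],
    [0,0,0,2.5,0,0,0],
    [0,0,0,1.5,0,0,0],
    [0,0,0,0,0,0,0],
    [0,0,0,0,0,0,0],
  ],
  newtons=60,
)

```text
clock: 5.6
eef_pos: [0.4675, 0.1079, 0.2503]
eef_rot: [[0.26, 0.966, -0.002], [0.966, -0.26, 0.001], [0.001, -0.002, -1.0]]
wrist_force: [0.2, -0.7, -0.2]
gripper_width: 0.0856
```

Emit:
play_rows(
  deltas=[
    [1,0,0,0,0,0,0],
    [1,0,0,0,0,0,0],
    [1,0,0,0,0,0,0],
    [1,0,0,0,0,0,0],
    [1,0,0,0,0,0,0],
    [1,0,0,0,0,0,0],
    [1,0,0,0,0,0,0],
  ],
  newtons=60,
)

```text
clock: 6.3
eef_pos: [0.4676, 0.1078, 0.2505]
eef_rot: [[0.261, 0.965, -0.002], [0.965, -0.261, 0.002], [0.001, -0.002, -1.0]]
wrist_force: [-2.6, -3.1, 14.0]
gripper_width: 0.0532
```

Emit:
play_rows(
  deltas=[
    [1,0,0,-0.5,0,0,0],
    [1,0,0,-1.5,0,0,0],
    [1,0,0,-2.5,0,0,0],
    [1,0,0,-3.5,0,0,0],
    [1,0,0,-3.5,0,0,0],
    [1,0,0,-2.5,0,0,0],
    [1,0,0,-1.0,0,0,0],
    [1,0,0,0,0,0,0],
  ],
)

```text
clock: 7.1
eef_pos: [0.4679, 0.1076, 0.4003]
eef_rot: [[0.261, 0.965, -0.001], [0.965, -0.261, 0.002], [0.002, -0.002, -1.0]]
wrist_force: [0.2, -0.5, -3.6]
gripper_width: 0.0531
```

Run:
```python
from h import *
s=state(); print(s['joints'].round(1),s['eef_pos'],s['gripper_width'],s['wrist_force'])
d=get_image('wrist'); save('wrist3',d['pixels']); t=get_image('scene'); save('scene3',t['pixels'])
for n,x in (('wrist3',d),('scene3',t)): np.savez(f'pics/{n}.npz',**{k:x[k] for k in ['pixels','depth','mtx','distortion','T']})
W=cloud(d); p=d['pixels'].astype(int)
m=(p[...,0]>100)&(p[...,1]<80)&(p[...,2]<80)&(W[...,2]>.2)
Q=W[m]; Q=Q[Q[:,2]>np.percentile(Q[:,2],60)-.006]; print(len(Q),Q.mean(0),Q.max(0),Q.min(0)); T=(Q-s['eef_pos'])@s['eef_rot']; print('tool frame',T.mean(0),T.min(0),T.max(0))
```

```text
[  1.   35.1 -30.8 104.   23.4  47.3  33.5] [0.46787802 0.1075986  0.40030194] 0.05307132980729681 [ 0.24462824 -0.54490647 -3.61523073]
14209 [0.46350287 0.11003606 0.2699979 ] [0.49457726 0.17343232 0.31671415] [0.43792541 0.04921068 0.2647657 ]
tool frame [ 0.00098382 -0.00460781  0.1303151 ] [-0.06323168 -0.02475364  0.08366738] [0.06443553 0.02121468 0.13553682]
```

View pics/wrist3.png

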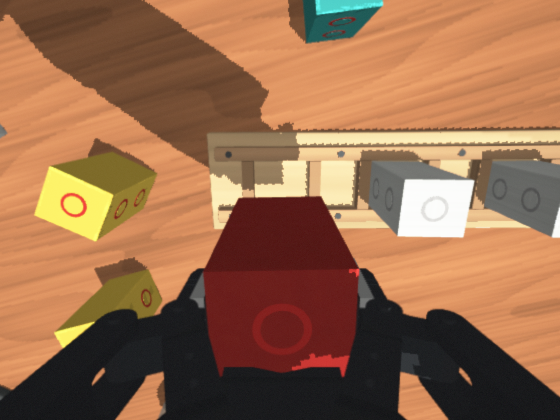

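View pics/scene3.png

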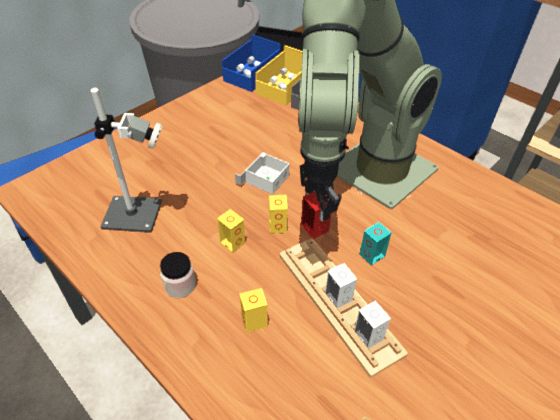

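```bash
cat >> h.py <<'E'
def fitplane(Q,tol=.003):
    for _ in range(5):
        c=Q.mean(0); n=np.linalg.svd(Q-c)[2][2]; r=(Q-c)@n; Q=Q[abs(r)<max(tol,2.5*r.std())*1.0] if r.std()>.0005 else Q
    return c,n,r.std(),len(Q)
E
python3 - <<'E'
from h import *
s=state(); d=load('wrist3'); W=cloud(d); P=s['eef_pos'];Rm=s['eef_rot']
T=(W-P)@Rm
c,n,sd,k=fitplane(T[280:360,220:350].reshape(-1,3)); print('top',c.round(4),n.round(3),sd,k)
mask=np.zeros(W.shape[:2],np.uint8); cv2.fillPoly(mask,[np.array([[240,203],[320,203],[345,262],[218,262]])],1)
c,n,sd,k=fitplane(T[mask>0]); print('back',c.round(4),n.round(3),sd,k)
def px(u,v): return T[v,u].round(4)
for v in (203,220,240,260): 
    p=d['pixels'][v].astype(int); r=np.where((p[:,0]>50)&(p[:,1]<50)&(p[:,2]<50)&(d['depth'][v]<.3))[0]; r=r[(r>190)&(r<370)]; print(v,r.min(),r.max(),px(r.min()+1,v),px(r.max()-1,v))
E
```

```text
Traceback (most recent call last):
  File "h.py", line 37, in fitplane
    c=Q.mean(0); n=np.linalg.svd(Q-c)[2][2]; r=(Q-c)@n; Q=Q[abs(r)<max(tol,2.5*r.std())*1.0] if r.std()>.0005 else Q
                   ~~~~~~~~~~~~~^^^^^
numpy.linalg.LinAlgError: SVD did not converge
```

```bash
sed -i 's/^def fitplane(Q,tol=.003):/&\n    Q=Q[np.isfinite(Q[:,0])]/' h.py
python3 - <<'E'
from h import *
s=state(); d=load('wrist3'); W=cloud(d); P=s['eef_pos'];Rm=s['eef_rot']
T=(W-P)@Rm
c,n,sd,k=fitplane(T[280:360,220:350].reshape(-1,3)); print('top',c.round(4),n.round(3),sd,k)
mask=np.zeros(W.shape[:2],np.uint8); cv2.fillPoly(mask,[np.array([[240,203],[320,203],[345,262],[218,262]])],1)
c,n,sd,k=fitplane(T[mask>0]); print('back',c.round(4),n.round(3),sd,k)
def px(u,v): return T[v,u].round(4)
for v in (203,220,240,260): 
    p=d['pixels'][v].astype(int); r=np.where((p[:,0]>50)&(p[:,1]<50)&(p[:,2]<50)&(d['depth'][v]<.3))[0]; r=r[(r>190)&(r<370)]; print(v,r.min(),r.max(),px(r.min()+1,v),px(r.max()-1,v))
s=load('scene3'); save('s3c',cv2.resize(s['pixels'][150:280,250:380],None,fx=4,fy=4,interpolation=cv2.INTER_CUBIC))
E
```

```text
top [ 0.002  -0.0034  0.1289] [-0.009  0.007  1.   ] 0.0005375889373691863 10361
back [ 0.0007 -0.0232  0.1657] [ 0.015  1.    -0.006] 0.00022954542385107994 6246
203 237 323 [-0.0254 -0.0224  0.2174] [ 0.0254 -0.0236  0.213 ]
220 229 332 [-0.0253 -0.0227  0.1845] [ 0.0259 -0.0239  0.1809]
240 219 343 [nan nan nan] [ 0.0267 -0.0237  0.1554]
260 209 353 [-0.0257 -0.0229  0.1381] [ 0.0266 -0.0243  0.1351]
```

View pics/s3c.png

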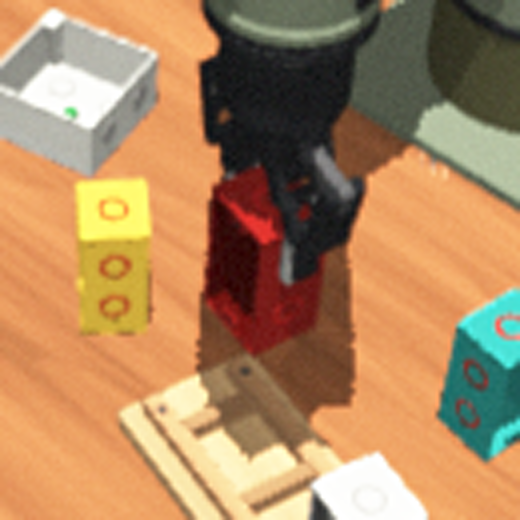

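Run:
```python
from h import *
d=load('wrist1'); W=cloud(d)
for sl in [(slice(266,283),slice(225,259)),(slice(267,280),slice(227,257))]:
    c,n,sd,k=fitplane(W[sl].reshape(-1,3),.002); n*=np.sign(n[2]); print(c.round(4),n.round(4),'slope',np.degrees(np.arccos(n[2])).round(2),'az',np.degrees(np.arctan2(n[1],n[0])).round(2),sd,k)
t=load('top0');Wt=cloud(t)
c,n,sd,k=fitplane(Wt[151:163,413:425].reshape(-1,3),.003); n*=np.sign(n[2]); print('top view head',c.round(4),'slope',np.degrees(np.arccos(n[2])).round(2),'az',np.degrees(np.arctan2(n[1],n[0])).round(2),sd,k)
L=np.array([.6150,-.3055,.3047]); az,sl=np.radians(130.2),np.radians(24.6)
x=np.array([np.cos(sl)*np.cos(az),np.cos(sl)*np.sin(az),-np.sin(sl)]); M=L+.2*x
Rf=rot(40.2,24.6); m=np.array([.0005,.0247,.180]); P=M-Rf@m; print('mouth',M,'TCP',P)
s=state(); print(s['clock'])
plan(s['eef_pos'],s['eef_rot'],[(P,Rf)],g=1,dmax=25,amax=4.5)
```

```text
[ 0.6407 -0.3347  0.342 ] [-0.2633  0.3122  0.9128] slope 24.11 az 130.14 0.00045739016635399586 577
[ 0.6396 -0.3334  0.3412] [-0.2665  0.3089  0.913 ] slope 24.08 az 130.78 0.0004576588551622383 389
top view head [ 0.6393 -0.3361  0.3415] slope 26.76 az 130.11 0.0018354051956247363 144
mouth [ 0.49762531 -0.16660581  0.22144384] TCP [ 0.43438315 -0.09254346  0.37482421]
7.2
0 [1, -2.0, 0.2, 0.2, -2.4, -0.7, 3.4]
1 [1, -2.0, 0.3, 0.3, -2.4, -0.8, 3.4]
2 [1, -2.0, 0.4, 0.3, -2.4, -0.7, 3.5]
3 [1, -1.9, 0.5, 0.4, -2.4, -0.8, 3.4]
4 [1, -1.9, 0.7, 0.4, -2.4, -0.7, 3.4]
5 [1, -1.9, 0.7, 0.5, -2.5, -0.7, 3.4]
6 [1, -1.8, 0.8, 0.5, -2.4, -0.8, 3.4]
7 [1, -1.8, 0.9, 0.5, -2.4, -0.7, 3.5]
8 [1, -1.7, 0.9, 0.7, -2.4, -0.8, 3.4]
9 [1, -1.6, 1.1, 0.7, -2.4, -0.7, 3.4]
end [ 0.4345 -0.0931  0.3748] [[0.764, 0.587, 0.269], [0.645, -0.695, -0.318], [0.0, 0.416, -0.909]]
```

The camera estimates agree: slope about 24.6°, azimuth about 130.2°. The box sits straight in the jaws, so I'll move to the lens.

Emit:
play_rows(
  deltas=[
    [1,-2.0,0.2,0.2,-2.4,-0.7,3.4],
    [1,-2.0,0.3,0.3,-2.4,-0.8,3.4],
    [1,-2.0,0.4,0.3,-2.4,-0.7,3.5],
    [1,-1.9,0.5,0.4,-2.4,-0.8,3.4],
    [1,-1.9,0.7,0.4,-2.4,-0.7,3.4],
    [1,-1.9,0.7,0.5,-2.5,-0.7,3.4],
    [1,-1.8,0.8,0.5,-2.4,-0.8,3.4],
    [1,-1.8,0.9,0.5,-2.4,-0.7,3.5],
    [1,-1.7,0.9,0.7,-2.4,-0.8,3.4],
    [1,-1.6,1.1,0.7,-2.4,-0.7,3.4],
  ],
)

```text
clock: 8.2
eef_pos: [0.4341, -0.0935, 0.3746]
eef_rot: [[0.765, 0.585, 0.268], [0.644, -0.696, -0.318], [0.0, 0.416, -0.909]]
wrist_force: [1.1, -0.4, -3.9]
gripper_width: 0.0531
```

Emit:
play_rows(
  deltas=[
    [1,0,0,0,0,0,0],
    [1,0,0,0,0,0,0],
    [1,0,0,0,0,0,0],
  ],
)

```text
clock: 8.5
eef_pos: [0.4348, -0.0923, 0.3752]
eef_rot: [[0.763, 0.588, 0.269], [0.647, -0.694, -0.316], [0.001, 0.415, -0.91]]
wrist_force: [-0.1, 0.9, -2.7]
gripper_width: 0.0534
```

```bash
cat > chk.py <<'E'
import sys
from h import *
s=state(); print(s['clock'],s['eef_pos'],s['eef_rot'].round(3).tolist(),s['gripper_width'],s['qvel'].round(2),s['joints'].round(1))
L=np.array([.6150,-.3055,.3047]); az,sl=np.radians(130.2),np.radians(24.6)
x=np.array([np.cos(sl)*np.cos(az),np.cos(sl)*np.sin(az),-np.sin(sl)]); M=L+.2*x
Rf=rot(40.2,24.6); m=np.array([.0005,.0247,.180]); P=M-Rf@m
print('mouth err mm (tool axes)',((s['eef_pos']+s['eef_rot']@m-M)@Rf*1000).round(1),'rot err',np.degrees(R.from_matrix(Rf.T@s['eef_rot']).as_rotvec()).round(2))
plan(s['eef_pos'],s['eef_rot'],[(P,Rf)],g=1)
for n in ('wrist','scene','top'):
    d=get_image(n); save(n+sys.argv[1],d['pixels']); np.savez(f'pics/{n}{sys.argv[1]}.npz',**{k:d[k] for k in ['pixels','depth','mtx','distortion','T']})
E
python3 chk.py 4
```

```text
8.5 [ 0.43482226 -0.09228295  0.37516949] [[0.763, 0.588, 0.269], [0.647, -0.694, -0.316], [0.001, 0.415, -0.91]] 0.05340277151385635 [ 0.26 -0.44 -0.03 -0.22  0.02  0.12 -0.1 ] [ -4.9  32.   12.2 122.5  52.1  13.6  -4.9]
mouth err mm (tool axes) [ 0.8  0.  -0.3] rot err [ 0.06  0.09 -0.07]
0 [1, -0.1, -0.0, 0.0, -0.1, -0.1, 0.1]
end [ 0.4341 -0.0929  0.3752] [[0.764, 0.586, 0.269], [0.645, -0.695, -0.319], [-0.0, 0.417, -0.909]]
```

Run:
```python
from h import *
s=load('scene4')['pixels'][90:260,90:350]; t=load('top4')['pixels'][110:300,230:480]
a=cv2.resize(s,None,fx=3,fy=3,interpolation=cv2.INTER_CUBIC); save('s4',a)
save('t4',cv2.resize(t,None,fx=3,fy=3,interpolation=cv2.INTER_CUBIC))
st=state(); d=load('wrist4'); W=cloud(d); T=(W-st['eef_pos'])@st['eef_rot']
c,n,sd,k=fitplane(T[280:350,220:350].reshape(-1,3)); print('top',c.round(4),n.round(3),sd,k)
mask=np.zeros(W.shape[:2],np.uint8); cv2.fillPoly(mask,[np.array([[240,205],[320,205],[345,262],[218,262]])],1)
c,n,sd,k=fitplane(T[mask>0]); print('back',c.round(4),n.round(3),sd,k)
# scene: red points: mouth rim
for nm in ('scene4','top4'):
    D=load(nm); L=np.array([.6150,-.3055,.3047]); M=np.array([.4976,-.1666,.2214]); bx=np.array([.587,-.694,.416]); bz=np.array([-.269,.318,.909]); by=np.cross(bz,bx)
    co=np.array([M+a*.027*by+b*.051*bz for a,b in ((1,1),(1,-1),(-1,-1),(-1,1))]); im=D['pixels'].copy()
    q=proj(D,co); cv2.polylines(im,[np.round(q*8).astype(int)],True,(0,255,0),1,cv2.LINE_AA,3)
    q=proj(D,np.array([L,M])); cv2.polylines(im,[np.round(q*8).astype(int)],False,(0,255,255),1,cv2.LINE_AA,3)
    sl=(slice(90,260),slice(90,350)) if 'sc' in nm else (slice(110,300),slice(230,480))
    save(nm+'o',cv2.resize(im[sl],None,fx=3,fy=3,interpolation=cv2.INTER_CUBIC))
```

```text
top [ 0.0014 -0.0067  0.1302] [ 0.011 -0.004 -1.   ] 0.0005510947356103922 9069
back [-0.     -0.0245  0.1654] [ 0.016  1.    -0.002] 0.0002310982206922327 6030
```

View pics/scene4o.png

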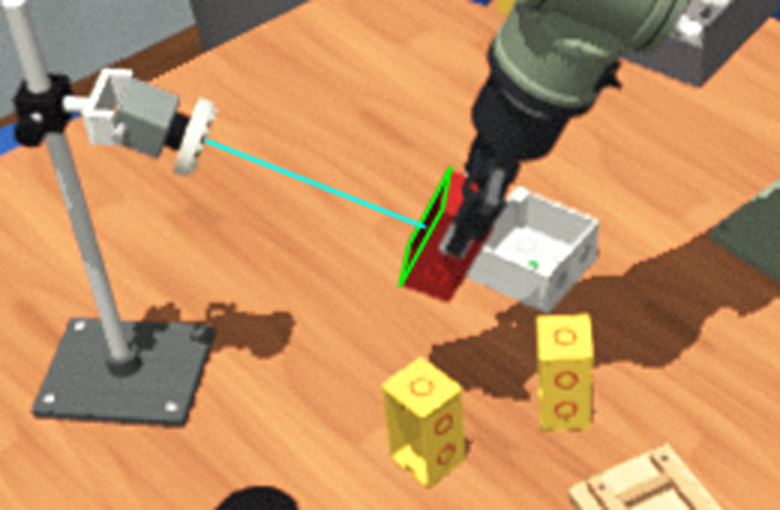

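View pics/top4o.png

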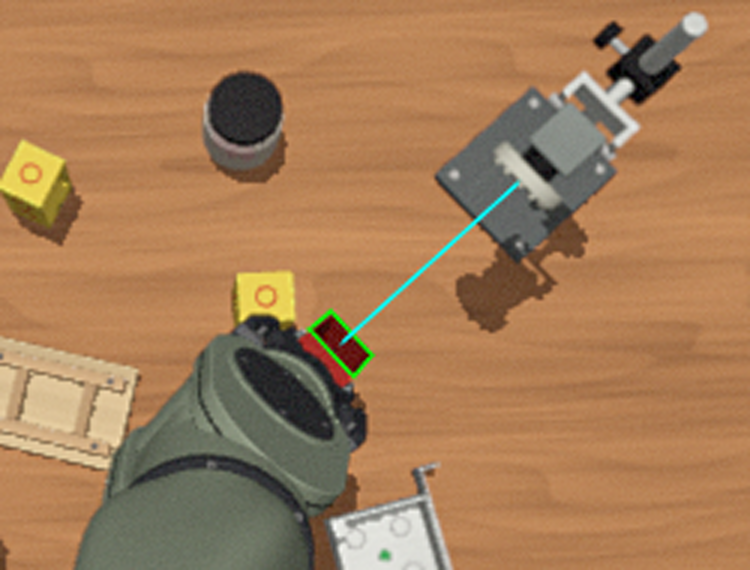

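View pics/wrist4.png

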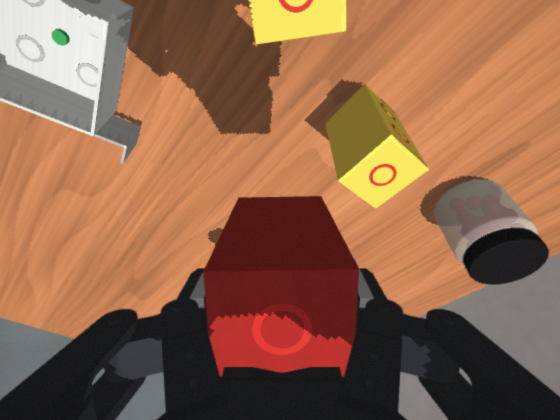

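The overlays match: the rim outline lies on the box opening in both views, and the sight line runs from the lens to the middle of it. The box hasn't slipped. I'll let it settle, then hand in.

Emit:
play_rows(
  deltas=[
    [1,-0.1,0,0,0,0,0],
    [1,0,0,0,0,0,0],
    [1,0,0,0,0,0,0],
    [1,0,0,0,0,0,0],
    [1,0,0,0,0,0,0],
  ],
)

```text
clock: 9.15
eef_pos: [0.434, -0.0936, 0.3757]
eef_rot: [[0.764, 0.586, 0.27], [0.645, -0.695, -0.318], [0.001, 0.417, -0.909]]
wrist_force: [-0.8, 0.5, -3.2]
gripper_width: 0.0534
```

```bash
python3 chk.py 5; python3 -c "
from h import *
print(job.sign_off())"
```

```text
9.15 [ 0.43395713 -0.09361355  0.37565779] [[0.764, 0.586, 0.27], [0.645, -0.695, -0.318], [0.001, 0.417, -0.909]] 0.05339132785305018 [-0.02  0.05 -0.1   0.03 -0.03 -0.09  0.03] [ -4.8  31.9  12.4 122.6  52.3  13.4  -5. ]
mouth err mm (tool axes) [-0.8  0.9 -0.5] rot err [-0.03  0.06  0.04]
0 [1, 0.1, -0.1, 0.1, 0.0, -0.1, -0.0]
end [ 0.4344 -0.0926  0.3743] [[0.764, 0.586, 0.269], [0.645, -0.695, -0.319], [-0.0, 0.417, -0.909]]
the job is handed in; nothing more can be done
None
```

I took the red box out of the rack's end pocket and handed the job in at about 9.3 s. It is held still in the gripper, in the air, with its open side facing the inspection camera.

- **Position:** at the last check the middle of the opening was about 1 mm from the point I computed, 200 mm along the line of sight. The box was within about 0.1° of square to the lens and upright. Both figures rest on my own estimate of the lens pose.
- **Grip:** the grip was set to 60 N with the jaws at 53 mm. The wrist camera showed the box had moved only about 1 mm in the jaws, with no visible tilt, and the arm was at rest.
- **Surroundings:** the rim outline drawn on the scene and top pictures lay on the real opening. I saw no contact with the other boxes, the jar or the camera, and felt no unexpected force.
- **Disagreements:** the estimates of the camera's slope differed. The ring light gave 25.2°, the top of the head 24.1° from the wrist camera, and a noisier top-view fit 26.8°. I used 24.6°, so the facing angle could be off by about half a degree if the wrist-camera fits are right, or about 2° if the top-view one is. The two fixed cameras also differed by up to about 4 mm on where the camera head is.

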